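# Offer up a bow-tie key over its pocket

### The arm

A 6-joint arm with a two-finger parallel gripper is mounted at the origin on the work surface; the furniture and walls round the work are solid. World frame = base frame: x ahead of the robot, y to its left, z up, the work surface at z = 0. Lengths are in mm, angles in rad, forces in N, time in s.
With the tool pointing down it reaches from about 350 to 975 mm from the base axis. Payload 7.1 kg.
Tool frame: the origin (TCP) lies midway between the tips of the shut fingers; the grasp point (between the pads) lies 19 mm behind it (ctrl.grip_depth is the distance from the TCP to the grasp point, in mm); z points along the fingers, y is the line along which they close (so a half turn about z gives the same grasp; the last joint's range is limited). The gripper opens to 88 mm and grips with 3 to 60 N. Pads are 20 mm wide; open, the fingers measure 115 mm over their backs; the gripper's body (75 mm by 178 mm) begins 61 mm behind the grasp point.
Start: joints at [1.105, 0.423, 1.63, -0, 1.089, -0.019], TCP at [270.019, 563.644, 222.675] pointing down, gripper open.
Joint ranges: [-3, 3], [-0.9, 2.11], [0.09, 2.58], [-1.31, 4.45], [0.11, 2.69], [-2.54, 2.54]. Speed limits (rad/s): [2.39, 2.39, 3.01, 3.14, 3.14, 3.14].

### API

Orientations are given as a rotation vector (axis times angle).
In Python, from workcell import ctrl, cams gives the robot as it stands.
- The arm moves only by the tool move_arm, never from a script. Its argument "steps" is a list of rows, each a list of 3 entries, a list of its own where there are three numbers: the shift along the tool's x, y, z in units of 25 mm (1.0 is 25 mm), then the turn about the tool's z in units of 5 degrees (1.0 is 5 degrees), then the closure, from 0 (fully open) to 1 (shut). A call has 1 to 20 rows; each row shifts and turns the commanded pose from where the row before left it, along the tool's axes as they then stand; what a row does not reach is not made up. A row lasts 1/12 s, in which the tool goes at most 41.7 mm and 7.16 degrees, less where a joint would pass 70% of its speed; a pose out of reach is approached as far as the arm can. A call is refused whole if a number of a shift passes 1 or a number of a turn 1, either way. A call with a gripper value outside its range is refused whole. The fingers move at their own pace and stop on an object; the grip force is fixed at half the most. Time passes only in rows, so rows that do not move let the fingers close. It gives the time, the measured TCP pose, the force, the opening and the grip force at its end, in the units of the state.
- ctrl.get_obs(): the state, without advancing time (a new reading comes with each control period).
- cams.get_image(name): name is "side" or "top"; returns a dict with "image" (420x560x3 uint8, red, green, blue), "camera_matrix" (3x3 intrinsics, pixels), "xyz" and "rotation" of the camera in the world. Camera axes: x right, y down, z forward; pixel columns grow to the right and rows downward; lengths in mm; the calibration is good to about 2 mm. A picture is of the moment at which its call begins. There is no depth.
- ctrl.close_job(): hands the job in; it is judged then, once.
Trained networks look in the newest picture that a camera, given by its name, has taken for a name from the list of things; names that differ only in an ending like _2 or _b are one class to them, and where a whole thing is asked for, a point or a joint stands for the part that bears it (a point fixed in the world has none). Each returns a list of dicts, best first, with "p" (0 to 1); they miss things now and then, are a little off and sometimes report something else, mostly with a low value. They report only what shows in the picture. A call takes as long as a camera call.
- cams.boxes_of(camera, thing): "rect" ([centre column, centre row, width, height] in pixels, round what is visible of it).
- cams.cut_out(camera, thing): "pixels" (420x560 bool, what is visible of it) and "rect" ([centre column, centre row, width, height] in pixels, round what is visible of it).
The state is a dict: "t": time; "qpos": joint angles; "qvel": joint speeds; "joint_torque": joint torques, N m; "ee_pos": TCP position; "orientation": TCP orientation; "ft_force": force on the tool from outside, world axes, zero at the start; "moment": the same for the moment, N m; "width": finger opening in mm; "grasp_force": force on a finger pad.
Only numpy, scipy, OpenCV 4.12 (cv2) and the standard library are available. Lean on these libraries where they do the work, as an engineer would, in place of code of your own. Each camera call takes 0.05 s, during which the arm holds its last target. There are 200 camera calls.

### The job

Clear the two offcuts lying over the bow-tie pocket of the cramped board into the long dish and let go of them there. Then take the loose bow-tie key, carry it over the mallet, tin and cramps without knocking them about, and hold it level about 8 mm above the board, squarely over the pocket and in line with its outline, so that I can sight the joint before it goes in; the key must never touch the board or cramps. Finish while still holding the key there, at rest: do not put it down or let go.

Things in the scene. Friction and masses are not known exactly. Their poses are not given: they have to be found in the camera images.
- pocket (a point): Centre of the bow-tie pocket, level with the board's upper face, 28 mm above the bench. x runs along the pocket's length, z up. The pocket is 85 mm long (x), 45 mm wide (y) at both ends, narrows in straight lines to 23 mm at its middle, and is 15 mm deep; symmetric, so the key fits either way round. A tin of tall brushes stands to the right of the board, a small chest beyond it.
- key: Loose bow-tie (butterfly) key of plain wood lying flat on the bench to the robot's left: 84 mm long (its x), 44 mm wide (y) at both ends, narrowing in straight lines to 22 mm at its middle, 18 mm thick, about 50 g. Origin: centre of its underside. Grip it across its narrow middle (fingers closing along its y); the pads settle into the two notches.
- offcut_block: Loose rectangular offcut of pale wood, 42 mm (its x) by 85 mm (y) by 24 mm high (z), lying flat on the board across one half of the pocket. Origin: centre of its underside. Grip it across its 42 mm width.
- offcut_mitre: Loose offcut of pale wood with one slanting end, lying flat on the board across the other half of the pocket: 32 mm wide (its x), 22 mm high; seen from above its corners are at (x, y) = (-16, -24), (16, -24), (16, 18), (-16, 42) mm. Origin: on its underside, midway between the parallel sides; grip there across the 32 mm.
- dish: Long narrow moulded dish at the bench's left edge, farther out than the key; fixed. Outside 226 mm long (its y), 75 mm wide (x), 36 mm high; inside about 50 mm wide at the floor (5 mm up), 65 mm at the rim. Origin: centre of its underside. To its right lies a drawing board that slopes up from 20 mm beside the dish to 85 mm at its right edge.
- stain_tin: Closed brown tin, 56 mm across, 63 mm high, standing on the bench between the key and the board; leave it. Origin: centre of its underside.
- board: Plain pale board, 180 mm (x) by 200 mm (y) by 28 mm, with the pocket in its middle, a dark crack along y, and the two cramps; fixed. Origin: centre of its underside; axes as the pocket's. The cramps' flat bars run along x at y = +85 and -85 mm, 8 mm wide, tops 56 mm above the bench; their heads at the board's edges (|x| 90 to 145 mm) are 26 mm wide and 64 mm high; wooden handles reach x = -268 mm.
- mallet_head (a point): Middle of the round head of a wooden mallet (head 108 mm long, 82 mm across) lying on the bench between the key and the board, its handle toward the robot; leave it.

How it is judged (in metres and radians):
On the way:
1. both offcuts lie in the dish, let go (x of offcut_block in the frame of dish between -0.034 and 0.034 m and y of offcut_block in the frame of dish between -0.1 and 0.1 m and height (world z) of each of offcut_block, offcut_mitre below 0.05 m and contact force between each of offcut_block, offcut_mitre and the arm below 0.1 N and contact force between each of offcut_block, offcut_mitre and the fingers below 0.1 N and x of offcut_mitre in the frame of dish between -0.034 and 0.034 m and y of offcut_mitre in the frame of dish between -0.1 and 0.1 m), for 0.2 s.
At the end, for the whole second after the job is handed in: Both offcuts at rest in the dish (origins over its inside, below 50 mm). Key held by the fingers alone, still, level within 4 deg; centre within 5 mm of the pocket's, seen from above; length within 4 deg of the pocket's; underside 2 to 15 mm above the board (x of offcut_block in the frame of dish between -0.034 and 0.034 m and y of offcut_block in the frame of dish between -0.1 and 0.1 m and height (world z) of each of offcut_block, offcut_mitre below 0.05 m and linear speed of each of offcut_block, offcut_mitre, key below 0.02 m/s and x of offcut_mitre in the frame of dish between -0.034 and 0.034 m and y of offcut_mitre in the frame of dish between -0.1 and 0.1 m and horizontal distance between key and pocket below 0.005 m and z of key in the frame of pocket between 0.002 and 0.015 m and angle between the x axis of key and the x axis of pocket, either way round below 0.07 rad and angle between key's own z axis and vertical below 0.07 rad and angular speed of key below 0.2 rad/s and contact force between key and the fingers above 1 N and contact force between key and board below 0.1 N); the arm keeps its last pose, push and grip.
It fails at once if the key touches the board or the cramps (contact force between key and board above 0.5 N).
It fails at once if the mallet or the tin is knocked about (distance of any of mallet_head, stain_tin from where it was at the start of the episode above 0.03 m).
It also fails if it takes over 72 s, if anything falls off the work surface, if the arm or the gripper's body presses on something with over 40 N, if the wrist force passes 120 N, or if a joint passes its speed limit or range.

## Working session

There is one attempt and no reset: what is moved stays moved. The work goes in short steps, Python scripts to look and compute and a tool call to move; the robot and the scene stay as the last step left them, time stands still between calls to the robot, and variables do not carry over. Pictures are saved under pics/ and viewed, at most 10 in all, crops included, and the job is handed in when it is done.

Besides the shell and the picture viewer there is one more tool, called after ">>>" by a JSON object that holds its "name" and its "arguments", one argument or row to a line. move_arm: Moves the arm, as the interface text tells. Its arguments: {"type":"object","properties":{"steps":{"type":"array"}},"required":["steps"]}

```bash
mkdir -p pics
cat > h.py <<'E'
import numpy as np, cv2
from workcell import ctrl, cams
def ray(im,u,v,z):
    K=np.array(im["camera_matrix"]);R=np.array(im["rotation"]);
    if R.shape!=(3,3): R=cv2.Rodrigues(R.astype(float))[0]
    c=np.array(im["xyz"]);d=R@np.linalg.inv(K)@np.array([u,v,1.]);return c+d*(z-c[2])/d[2]
def proj(im,P):
    K=np.array(im["camera_matrix"]);R=np.array(im["rotation"])
    q=K@(R.T@(np.array(P,float)-np.array(im["xyz"])).T);return (q[:2]/q[2]).T
E
python3 - <<'E'
from h import *
for n in("top","side"):
    im=cams.get_image(n);cv2.imwrite(f"pics/{n}0.png",im["image"][:,:,::-1])
    print(n,im["camera_matrix"],im["xyz"],im["rotation"])
    for t in["key","offcut_block","offcut_mitre","dish","stain_tin","board","mallet_head"]:
        print(t,[(round(float(d["p"]),2),np.round(d["rect"]).tolist()) for d in cams.boxes_of(n,t)[:3]])
print(ctrl.get_obs())
E
```

```text
top [[410.28836125   0.         278.10791907]
 [  0.         410.28836125 210.45266136]
 [  0.           0.           1.        ]] [324.73049158   2.73148628 978.4763366 ] [-2.11269806  2.14917128 -0.15077756]
key [(0.62, [200.0, 252.0, 21.0, 38.0])]
offcut_block [(0.87, [401.0, 247.0, 41.0, 24.0])]
offcut_mitre [(0.89, [389.0, 211.0, 29.0, 15.0])]
dish [(0.88, [164.0, 179.0, 35.0, 94.0])]
stain_tin [(0.69, [262.0, 262.0, 19.0, 24.0])]
board [(0.85, [399.0, 261.0, 106.0, 178.0]), (0.41, [307.0, 290.0, 39.0, 123.0])]
mallet_head [(0.71, [307.0, 290.0, 36.0, 125.0])]
side [[419.1217975    0.         272.88463917]
 [  0.         419.1217975  209.49197987]
 [  0.           0.           1.        ]] [112.7289962  735.32678552 392.04753256] [-0.57386146  2.33974296 -1.61260372]
key [(0.87, [267.0, 295.0, 47.0, 33.0])]
offcut_block [(0.62, [349.0, 196.0, 33.0, 11.0])]
offcut_mitre [(0.72, [317.0, 194.0, 18.0, 10.0])]
dish [(0.85, [147.0, 289.0, 111.0, 68.0])]
stain_tin [(0.97, [312.0, 252.0, 33.0, 45.0])]
board [(0.83, [364.0, 210.0, 156.0, 64.0])]
mallet_head [(0.92, [362.0, 231.0, 133.0, 44.0])]
{'t': 0.8, 'qpos': array([ 1.10502359e+00,  4.23064240e-01,  1.62990051e+00,  1.23969338e-05,
        1.08858247e+00, -1.90009020e-02]), 'qvel': array([ 0.00069047, -0.0006388 , -0.00119649, -0.00016663,  0.00050053,
        0.00063081]), 'joint_torque': array([ 1.96851637e-03, -5.44494581e+01, -2.74044943e+01,  6.43200497e-02,
        1.66320184e-02,  2.07134133e-05]), 'ee_pos': array([270.006042  , 563.65945344, 222.69720793]), 'orientation': array([6.95974179e-01, 3.06353110e+00, 7.34275370e-05]), 'ft_force': array([ 0.47871914, -0.61069533, -0.36248849]), 'moment': array([ 0.0067667 ,  0.01019367, -0.00700034]), 'grasp_force': 0.0, 'width': 87.85546180929481}
```

Run:
```python
import cv2
for n in("top","side"):
    i=cv2.imread(f"pics/{n}0.png");cv2.imwrite(f"pics/{n}0b.png",cv2.resize(i[75:420,90:550] if n=="top" else i[120:420,60:460],(800,600),interpolation=cv2.INTER_CUBIC))
```

```text
(no output)
```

View pics/top0b.png

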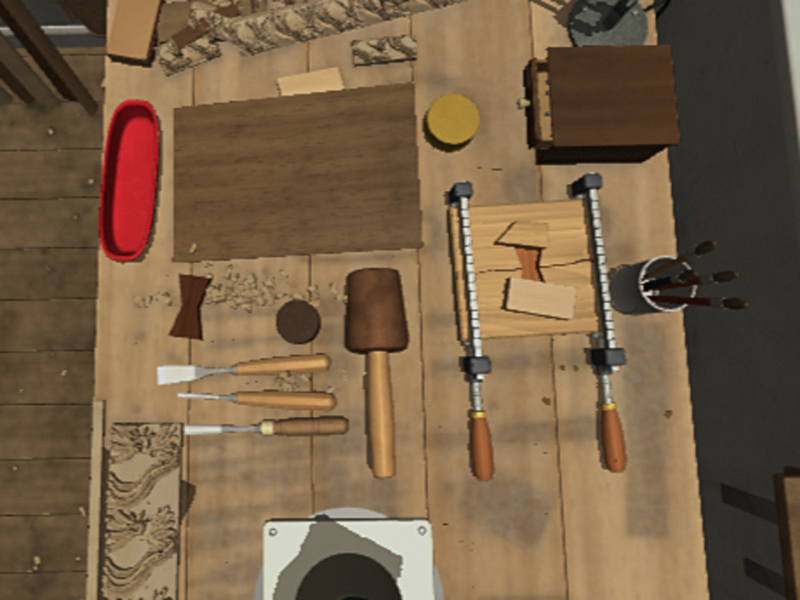

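View pics/side0b.png

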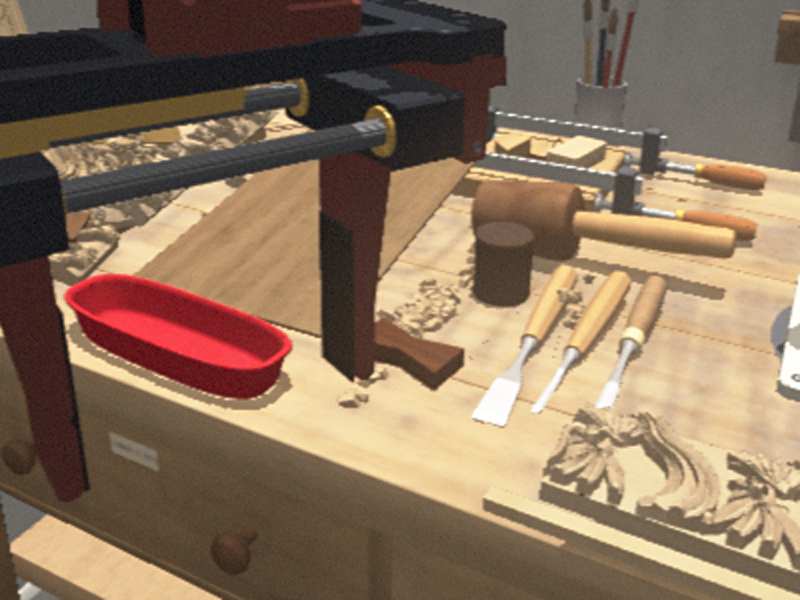

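```bash
cat >> h.py <<'E'
from scipy.optimize import minimize
def _R(im):
    R=np.array(im["rotation"],float); return R if R.shape==(3,3) else cv2.Rodrigues(R)[0]
def proj(im,P):
    q=np.array(im["camera_matrix"])@(_R(im).T@(np.atleast_2d(P)-np.array(im["xyz"])).T);return (q[:2]/q[2]).T
S=4
def render(im,poly,z0,h,p):
    c,s=np.cos(p[2]),np.sin(p[2]);xy=poly@np.array([[c,s],[-s,c]])+p[:2]
    a=proj(im,np.c_[xy,np.full(len(xy),z0)]);b=proj(im,np.c_[xy,np.full(len(xy),z0+h)])
    m=np.zeros((420*S,560*S),np.uint8);f=lambda q:np.round(((q+.5)*S-.5)*16).astype(np.int32)
    for i in range(len(a)):
        j=(i+1)%len(a);cv2.fillConvexPoly(m,cv2.convexHull(f(np.array([a[i],a[j],b[j],b[i]]).astype(np.float32))),1,shift=4)
    cv2.fillPoly(m,[f(b)],1,shift=4);cv2.fillPoly(m,[f(a)],1,shift=4)
    return cv2.resize(m.astype(np.float32),(560,420),interpolation=cv2.INTER_AREA)
def fit(im,mask,poly,z0,h,p0s):
    M=mask.astype(np.float32);best=None
    def cost(p):
        r=render(im,poly,z0,h,[p[0],p[1],p[2]/50]);return 1-np.minimum(r,M).sum()/np.maximum(r,M).sum()
    for p0 in p0s:
        x0=np.array([p0[0],p0[1],p0[2]*50.])
        r=minimize(cost,x0,method="Nelder-Mead",options=dict(initial_simplex=np.vstack([x0]+[x0+8*e for e in np.eye(3)]),xatol=.1,fatol=1e-4))
        if best is None or r.fun<best[1]: best=([r.x[0],r.x[1],r.x[2]/50],r.fun)
    return np.round(best[0],3),round(best[1],3)
KEY=np.array([(-42,-22),(0,-11),(42,-22),(42,22),(0,11),(-42,22)],float)
BLK=np.array([(-21,-42.5),(21,-42.5),(21,42.5),(-21,42.5)])
MIT=np.array([(-16,-24),(16,-24),(16,18),(-16,42)],float)
def cen(im,mask,z):
    v,u=np.nonzero(mask);return ray(im,u.mean(),v.mean(),z)[:2]
def find(im,cam,t,poly,z0,h,ths):
    d=cams.cut_out(cam,t)
    if not d: return None
    m=np.array(d[0]["pixels"]);c=cen(im,m,z0+h)
    return fit(im,m,poly,z0,h,[(c[0],c[1],a) for a in ths])
E
python3 - <<'E'
from h import *
im=cams.get_image("top");P=np.pi
print("key",find(im,"top","key",KEY,0,18,[0,.3,-.3]))
print("blk",find(im,"top","offcut_block",BLK,28,24,[0,-.2,.3]))
print("mit",find(im,"top","offcut_mitre",MIT,28,22,[0,1.57,3.14,-1.57]))
t=np.linspace(0,2*P,40);cs=lambda a,b,n:np.c_[a*np.sign(np.cos(t))*abs(np.cos(t))**n,b*np.sign(np.sin(t))*abs(np.sin(t))**n]
print("dish",find(im,"top","dish",cs(37.5,113,.6),30,6,[0,-.1,.1]))
print("tin",find(im,"top","stain_tin",cs(28,28,1),0,63,[0]))
d=cams.cut_out("top","mallet_head");m=np.array(d[0]["pixels"]).astype(np.uint8)
v,u=np.nonzero(m);print("mallet",[np.round(ray(im,a,b,41)[:2]) for a,b in((u.min(),v.min()),(u.max(),v.max()))])
for q in [(455,207),(592,200),(598,332),(463,339)]: print("bc",np.round(ray(im,90+.575*q[0],75+.575*q[1],28)))
print("pocketmid",ray(im,90+.575*529,75+.575*264,28))
for q in [(461,190),(478,366),(590,180),(608,355)]: print("heads",np.round(ray(im,90+.575*q[0],75+.575*q[1],64)))
for q in [(174,108),(415,85),(420,245),(173,261)]: print("db",np.round(ray(im,90+.575*q[0],75+.575*q[1],20 if q[0]<200 else 85)))
E
```

```text
key (array([ 3.86387e+02,  2.06136e+02, -1.45000e-01]), np.float64(0.128))
blk (array([ 3.87252e+02, -2.56419e+02, -1.71000e-01]), np.float64(0.061))
mit (array([ 4.72239e+02, -2.46908e+02, -1.36000e-01]), np.float64(0.07))
dish (array([559.889, 286.977,   1.512]), np.float64(0.03))
tin (array([3.61612e+02, 5.66440e+01, 3.80000e-02]), np.float64(0.045))
mallet [array([431.,  -7.]), array([165., -78.])]
bc [ 513. -156.   28.]
bc [ 519. -341.   28.]
bc [ 342. -335.   28.]
bc [ 336. -158.   28.]
pocketmid [ 433.31564809 -250.67901235   28.        ]
heads [ 528. -159.   64.]
heads [ 302. -170.   64.]
heads [ 538. -327.   64.]
heads [ 313. -333.   64.]
db [664. 231.  20.]
db [ 665. -101.   85.]
db [ 453. -100.   85.]
db [447. 228.  20.]
```

```bash
cat > plan.py <<'E'
import sys,json
from h import *
# wp args: x,y,z,heading(closing dir),closure ; "w:n:closure" waits
o=ctrl.get_obs();p=np.array(o["ee_pos"]);R=cv2.Rodrigues(np.array(o["orientation"]))[0]
th=np.arctan2(R[1,1],R[0,1])
rows=[]
for a in sys.argv[1:]:
    if a[0]=="w": _,n,c=a.split(":");rows+=[[[0,0,0],0,float(c)]]*int(n);continue
    x,y,z,h,c=map(float,a.split(","));g=np.array([x,y,z])
    if h>5: h=th
    dh=(h-th+np.pi/2)%np.pi-np.pi/2
    n=max(int(np.ceil(np.linalg.norm(g-p)/24.5)),int(np.ceil(abs(dh)/np.radians(4.9))),1)
    p0,t0=p.copy(),th
    for i in range(1,n+1):
        q=p0+(g-p0)*i/n;tq=t0+dh*i/n
        X=np.array([-np.sin(th),np.cos(th),0]);Y=np.array([np.cos(th),np.sin(th),0])
        d=q-p;s=np.round(np.array([d@X,d@Y,-d[2]])/25,2)+0.0;r=round(-np.degrees(tq-th)/5,2)+0.0
        p=p+25*(s[0]*X+s[1]*Y-s[2]*np.array([0,0,1]));th-=np.radians(5*r);rows.append([s.tolist(),r,c])
print(np.round(o["ee_pos"],1),round(float(np.arctan2(R[1,1],R[0,1])),3),"X",np.round(R[:2,0],2),"tilt",np.round(R[:2,2],3),"t",o["t"],"w",o["width"],len(rows))
for i in range(0,len(rows),20): print(json.dumps(rows[i:i+20]).replace(" ",""))
E
python3 plan.py 450,100,180,9,0 387,-256,110,-.171,0 w:2:0
```

```text
[270.  563.7 222.7] 1.124 X [-0.9   0.43] tilt [0. 0.] t 1.15 w 87.94199529542564 39
[[[-0.69,-0.65,0.08],0.0,0.0],[[-0.69,-0.65,0.08],0.0,0.0],[[-0.69,-0.65,0.08],0.0,0.0],[[-0.69,-0.64,0.09],0.0,0.0],[[-0.69,-0.65,0.08],0.0,0.0],[[-0.69,-0.65,0.08],0.0,0.0],[[-0.7,-0.65,0.08],0.0,0.0],[[-0.69,-0.65,0.08],0.0,0.0],[[-0.69,-0.65,0.08],0.0,0.0],[[-0.69,-0.64,0.08],0.0,0.0],[[-0.69,-0.65,0.08],0.0,0.0],[[-0.69,-0.65,0.09],0.0,0.0],[[-0.69,-0.65,0.08],0.0,0.0],[[-0.69,-0.65,0.08],0.0,0.0],[[-0.69,-0.65,0.08],0.0,0.0],[[-0.69,-0.64,0.08],0.0,0.0],[[-0.69,-0.65,0.08],0.0,0.0],[[-0.69,-0.65,0.08],0.0,0.0],[[-0.69,-0.65,0.09],0.0,0.0],[[-0.69,-0.65,0.08],0.0,0.0]]
[[[-0.7,-0.65,0.08],0.0,0.0],[[-0.24,-0.87,0.17],0.93,0.0],[[-0.31,-0.85,0.18],0.92,0.0],[[-0.38,-0.82,0.17],0.93,0.0],[[-0.45,-0.78,0.18],0.93,0.0],[[-0.5,-0.75,0.17],0.93,0.0],[[-0.57,-0.71,0.18],0.92,0.0],[[-0.62,-0.65,0.17],0.93,0.0],[[-0.67,-0.61,0.18],0.93,0.0],[[-0.72,-0.55,0.17],0.93,0.0],[[-0.76,-0.48,0.18],0.92,0.0],[[-0.8,-0.43,0.17],0.93,0.0],[[-0.83,-0.36,0.18],0.93,0.0],[[-0.85,-0.29,0.17],0.93,0.0],[[-0.88,-0.22,0.18],0.92,0.0],[[-0.89,-0.15,0.17],0.93,0.0],[[-0.9,-0.08,0.18],0.93,0.0],[[0,0,0],0,0.0],[[0,0,0],0,0.0]]
```

>>> {"name": "move_arm", "arguments": {
  "steps": [
    [[-0.7,-0.65,0.1],0,0],
    [[-0.7,-0.65,0.1],0,0],
    [[-0.7,-0.65,0.1],0,0],
    [[-0.7,-0.65,0.1],0,0],
    [[-0.7,-0.65,0.1],0,0],
    [[-0.7,-0.65,0.1],0,0],
    [[-0.7,-0.65,0.1],0,0],
    [[-0.7,-0.65,0.1],0,0],
    [[-0.7,-0.65,0.1],0,0],
    [[-0.7,-0.65,0.1],0,0],
    [[-0.7,-0.65,0.1],0,0],
    [[-0.7,-0.65,0.1],0,0],
    [[-0.7,-0.65,0.1],0,0],
    [[-0.7,-0.65,0.1],0,0],
    [[-0.7,-0.65,0.1],0,0],
    [[-0.7,-0.65,0.1],0,0],
    [[-0.7,-0.65,0.1],0,0],
    [[-0.7,-0.65,0.1],0,0],
    [[-0.7,-0.65,0.1],0,0],
    [[-0.7,-0.65,0.1],0,0]
  ]
}}

```text
t: 2.82
ee_pos: [445.7, 118.2, 172.8]
orientation: [0.696, 3.063, 0.0]
ft_force: [1.7, -0.1, -0.6]
width: 87.9
grasp_force: 0.0
```

>>> {"name": "move_arm", "arguments": {
  "steps": [
    [[-0.7,-0.65,0.1],0,0],
    [[-0.25,-0.9,0.2],0.9,0],
    [[-0.3,-0.85,0.2],0.9,0],
    [[-0.4,-0.8,0.2],0.9,0],
    [[-0.45,-0.8,0.2],0.9,0],
    [[-0.5,-0.75,0.2],0.9,0],
    [[-0.55,-0.7,0.2],0.9,0],
    [[-0.6,-0.65,0.2],0.9,0],
    [[-0.65,-0.6,0.2],0.9,0],
    [[-0.7,-0.55,0.1],0.9,0],
    [[-0.75,-0.5,0.1],0.9,0],
    [[-0.8,-0.45,0.1],0.9,0],
    [[-0.85,-0.35,0.1],0.9,0],
    [[-0.85,-0.3,0.1],0.9,0],
    [[-0.9,-0.2,0.1],0.9,0],
    [[-0.9,-0.15,0.1],0.9,0],
    [[-0.9,-0.1,0.1],0.9,0],
    [[0,0,0],0,0],
    [[0,0,0],0,0]
  ]
}}

```text
t: 4.4
ee_pos: [395.6, -260.7, 110.1]
orientation: [-2.365, -2.068, -0.0]
ft_force: [-0.0, -0.1, 0.4]
width: 87.8
grasp_force: 0.0
```

```bash
python3 plan.py 387,-256,100,-.171,0 387,-256,33,-.171,0 w:1:0
```

```text
[ 395.6 -260.7  110.1] -0.134 X [0.13 0.99] tilt [-0.  0.] t 4.4 w 87.81095349776643 5
[[[0.14,-0.36,0.4],0.43,0.0],[[0.0,0.0,0.89],0.0,0.0],[[0.0,0.0,0.9],0.0,0.0],[[0.0,0.0,0.89],0.0,0.0],[[0,0,0],0,0.0]]
```

>>> {"name": "move_arm", "arguments": {
  "steps": [
    [[0.15,-0.35,0.4],0.4,0],
    [[0,0,0.9],0,0],
    [[0,0,0.9],0,0],
    [[0,0,0.9],0,0],
    [[0,0,0],0,0],
    [[0,0,0],0,0],
    [[0,0,0],0,1],
    [[0,0,0],0,1],
    [[0,0,0],0,1],
    [[0,0,0],0,1],
    [[0,0,0],0,1],
    [[0,0,0],0,1],
    [[0,0,0],0,1],
    [[0,0,0],0,1],
    [[0,0,0],0,1]
  ]
}}

```text
t: 5.65
ee_pos: [387.7, -255.3, 32.8]
orientation: [2.399, 2.028, 0.0]
ft_force: [-1.1, 0.8, 3.3]
width: 41.9
grasp_force: 29.9
```

>>> {"name": "move_arm", "arguments": {
  "steps": [
    [[0,0,-0.5],0,1],
    [[0,0,-1],0,1],
    [[0,0,-1],0,1],
    [[0,0,-1],0,1],
    [[0,0,-1],0,1],
    [[0,0,0],0,1]
  ]
}}

```text
t: 6.15
ee_pos: [389.7, -256.7, 149.0]
orientation: [2.395, 2.024, 0.003]
ft_force: [0.5, -0.1, -0.8]
width: 41.6
grasp_force: 29.9
```

```bash
python3 plan.py 460,0,160,.8,1 510,280,130,1.512,1 w:2:1 510,287,50,1.512,1
```

```text
[ 389.7 -256.7  149. ] -0.168 X [0.17 0.99] tilt [ 0.006 -0.004] t 6.15 w 41.57894790347451 30
[[[0.88,0.09,-0.04],-0.92,1.0],[[0.88,0.16,-0.03],-0.93,1.0],[[0.85,0.23,-0.04],-0.92,1.0],[[0.84,0.29,-0.04],-0.93,1.0],[[0.81,0.37,-0.03],-0.92,1.0],[[0.77,0.43,-0.04],-0.92,1.0],[[0.75,0.48,-0.04],-0.93,1.0],[[0.69,0.55,-0.03],-0.92,1.0],[[0.66,0.6,-0.04],-0.93,1.0],[[0.6,0.65,-0.04],-0.92,1.0],[[0.54,0.7,-0.03],-0.92,1.0],[[0.49,0.74,-0.04],-0.93,1.0],[[0.53,0.79,0.1],-0.68,1.0],[[0.48,0.81,0.1],-0.68,1.0],[[0.44,0.85,0.1],-0.68,1.0],[[0.38,0.86,0.1],-0.68,1.0],[[0.33,0.89,0.1],-0.68,1.0],[[0.28,0.91,0.1],-0.68,1.0],[[0.22,0.92,0.1],-0.68,1.0],[[0.17,0.93,0.1],-0.68,1.0]]
[[[0.11,0.95,0.1],-0.68,1.0],[[0.06,0.94,0.1],-0.68,1.0],[[0.0,0.95,0.1],-0.68,1.0],[[-0.05,0.95,0.1],-0.68,1.0],[[0,0,0],0,1.0],[[0,0,0],0,1.0],[[0.0,0.07,0.8],0.0,1.0],[[0.01,0.07,0.8],0.0,1.0],[[0.0,0.07,0.8],0.0,1.0],[[0.0,0.07,0.8],0.0,1.0]]
```

>>> {"name": "move_arm", "arguments": {
  "steps": [
    [[0.9,0.1,0],-0.9,1],
    [[0.9,0.15,0],-0.9,1],
    [[0.85,0.25,0],-0.9,1],
    [[0.85,0.3,0],-0.9,1],
    [[0.8,0.35,0],-0.9,1],
    [[0.75,0.45,0],-0.9,1],
    [[0.75,0.5,0],-0.9,1],
    [[0.7,0.55,0],-0.9,1],
    [[0.65,0.6,0],-0.9,1],
    [[0.6,0.65,0],-0.9,1],
    [[0.55,0.7,0],-0.9,1],
    [[0.5,0.75,0],-0.9,1],
    [[0.55,0.8,0.1],-0.7,1],
    [[0.5,0.8,0.1],-0.7,1],
    [[0.45,0.85,0.1],-0.7,1],
    [[0.4,0.85,0.1],-0.7,1],
    [[0.35,0.9,0.1],-0.7,1],
    [[0.3,0.9,0.1],-0.7,1],
    [[0.2,0.9,0],-0.7,1],
    [[0.15,0.9,0],-0.7,1]
  ]
}}

```text
t: 7.82
ee_pos: [496.6, 188.6, 128.9]
orientation: [-0.475, -3.104, 0.001]
ft_force: [0.2, -0.9, -0.1]
width: 41.8
grasp_force: 29.9
```

>>> {"name": "move_arm", "arguments": {
  "steps": [
    [[0.1,0.9,0.1],-0.7,1],
    [[0.05,0.9,0.1],-0.7,1],
    [[0,0.9,0.1],-0.7,1],
    [[-0.05,0.7,0.1],-0.7,1],
    [[0,0,0],0,1],
    [[0,0,0],0,1],
    [[0,0,0],0,1]
  ]
}}

```text
t: 8.4
ee_pos: [512.7, 270.4, 119.3]
orientation: [-0.101, -3.138, 0.002]
ft_force: [0.6, -0.3, -1.0]
width: 41.8
grasp_force: 29.9
```

```bash
python3 plan.py 510,287,90,1.512,1 510,287,40,1.512,1
python3 - <<'E'
from h import *
im=cams.get_image("side");cv2.imwrite("pics/s1.png",cv2.resize(im["image"][100:400,60:460,::-1],(800,600)))
E
```

```text
[512.7 270.4 119.3] 1.507 X [-1.    0.06] tilt [-0.002 -0.001] t 8.4 w 41.78621411918368 5
[[[0.07,0.33,0.59],-0.03,1.0],[[0.08,0.33,0.58],-0.03,1.0],[[0.0,0.0,0.67],0.0,1.0],[[0.0,0.0,0.67],0.0,1.0],[[0.0,0.0,0.66],0.0,1.0]]
```

View pics/s1.png

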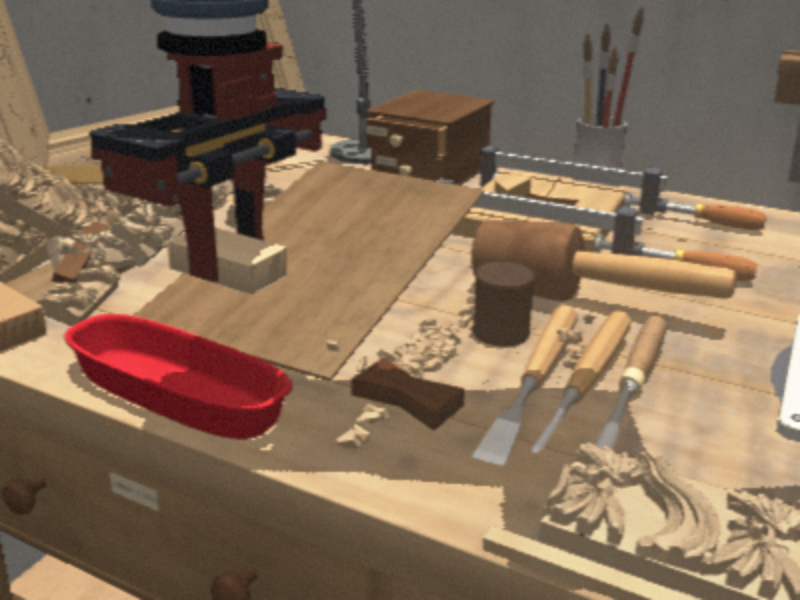

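The side view shows the block held level at about (230,262), above and aligned with the dish at about (180,375). I'll lower it to the rim and release.

>>> {"name": "move_arm", "arguments": {
  "steps": [
    [[-0.1,0.35,0.6],0,1],
    [[-0.1,0.3,0.6],0,1],
    [[0,0,0.65],0,1],
    [[0,0,0.65],0,1],
    [[0,0,0.65],0,1],
    [[0,0,0],0,1],
    [[0,0,0],0,1],
    [[0,0,0],0,0.3],
    [[0,0,0],0,0.3],
    [[0,0,0],0,0.3],
    [[0,0,0],0,0.3],
    [[0,0,-0.7],0,0.3],
    [[0,0,-1],0,0.3],
    [[0,0,-1],0,0],
    [[0,0,-1],0,0],
    [[0,0,0],0,0]
  ]
}}

```text
t: 9.78
ee_pos: [522.2, 288.6, 139.1]
orientation: [0.098, 3.133, 0.006]
ft_force: [1.3, 0.4, 0.6]
width: 78.1
grasp_force: 0.0
```

```bash
python3 plan.py 470,0,160,.75,0 472,-247,110,-.136,0 w:2:0
python3 - <<'E'
from h import *
im=cams.get_image("side");cv2.imwrite("pics/s2.png",cv2.resize(im["image"][230:380,60:260,::-1],(600,450)))
E
```

```text
[522.2 288.6 139.1] 1.508 X [-1.    0.06] tilt [0.007 0.004] t 9.7833 w 78.10901984779527 26
[[[0.1,-0.9,-0.06],0.67,0.0],[[0.06,-0.9,-0.07],0.67,0.0],[[0.0,-0.9,-0.06],0.66,0.0],[[-0.06,-0.9,-0.07],0.67,0.0],[[-0.1,-0.9,-0.06],0.67,0.0],[[-0.16,-0.89,-0.07],0.67,0.0],[[-0.21,-0.87,-0.06],0.67,0.0],[[-0.26,-0.87,-0.06],0.67,0.0],[[-0.31,-0.85,-0.07],0.66,0.0],[[-0.36,-0.82,-0.06],0.67,0.0],[[-0.4,-0.81,-0.07],0.67,0.0],[[-0.45,-0.78,-0.06],0.67,0.0],[[-0.5,-0.75,-0.07],0.67,0.0],[[-0.66,-0.61,0.18],0.92,0.0],[[-0.71,-0.55,0.18],0.93,0.0],[[-0.75,-0.49,0.19],0.92,0.0],[[-0.79,-0.43,0.18],0.92,0.0],[[-0.82,-0.37,0.18],0.92,0.0],[[-0.85,-0.3,0.18],0.93,0.0],[[-0.87,-0.23,0.19],0.92,0.0]]
[[[-0.88,-0.16,0.18],0.92,0.0],[[-0.9,-0.08,0.18],0.92,0.0],[[-0.9,-0.02,0.18],0.93,0.0],[[-0.89,0.06,0.18],0.92,0.0],[[0,0,0],0,0.0],[[0,0,0],0,0.0]]
```

View pics/s2.png

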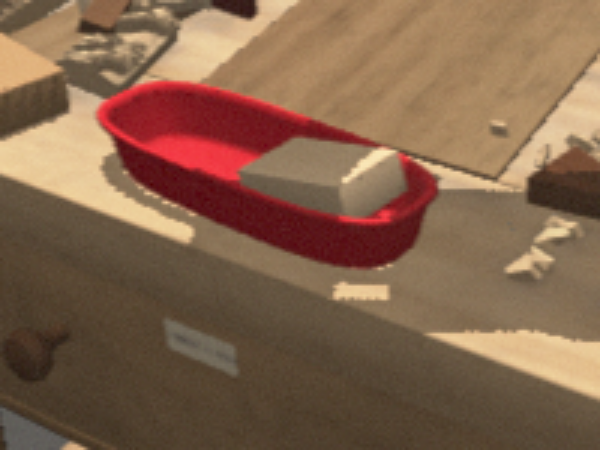

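The block lies in the near half of the dish, around (330,175), with the far half free. Next is the mitre.

>>> {"name": "move_arm", "arguments": {
  "steps": [
    [[0.1,-0.9,-0.1],0.7,0],
    [[0.05,-0.9,-0.1],0.7,0],
    [[0,-0.9,-0.1],0.7,0],
    [[-0.05,-0.9,-0.1],0.7,0],
    [[-0.1,-0.9,0],0.7,0],
    [[-0.15,-0.9,0],0.7,0],
    [[-0.2,-0.85,0],0.7,0],
    [[-0.25,-0.85,0],0.7,0],
    [[-0.3,-0.85,0],0.7,0],
    [[-0.35,-0.8,0],0.7,0],
    [[-0.4,-0.8,0],0.7,0],
    [[-0.45,-0.8,0],0.7,0],
    [[-0.5,-0.75,0],0.7,0],
    [[-0.65,-0.6,0],0.9,0],
    [[-0.7,-0.55,0.1],0.9,0],
    [[-0.75,-0.5,0.1],0.9,0],
    [[-0.8,-0.45,0.1],0.9,0],
    [[-0.8,-0.35,0.2],0.9,0],
    [[-0.85,-0.3,0.2],0.9,0],
    [[-0.85,-0.25,0.2],0.9,0]
  ]
}}

```text
t: 11.5
ee_pos: [456.7, -156.1, 120.5]
orientation: [-2.036, -2.391, 0.001]
ft_force: [-0.4, -0.2, 0.5]
width: 87.9
grasp_force: 0.0
```

>>> {"name": "move_arm", "arguments": {
  "steps": [
    [[-0.9,-0.15,0.2],0.9,0],
    [[-0.9,-0.1,0.2],0.9,0],
    [[-0.9,0,0.2],0.9,0],
    [[-0.9,0.05,0.2],0.9,0],
    [[0,0,0],0,0],
    [[0,0,0],0,0]
  ]
}}

```text
t: 12.0
ee_pos: [455.7, -245.9, 100.4]
orientation: [-2.381, -2.047, 0.001]
ft_force: [0.0, 1.3, 0.6]
width: 87.8
grasp_force: 0.0
```

```bash
python3 plan.py 472,-247,100,-.136,0 472,-247,33,-.136,0
```

```text
[ 455.7 -245.9  100.4] -0.151 X [0.15 0.99] tilt [-0.002  0.001] t 12.0 w 87.78693136162427 4
[[[0.05,0.65,0.02],-0.17,0.0],[[0.0,0.0,0.89],0.0,0.0],[[0.0,0.0,0.89],0.0,0.0],[[0.0,0.0,0.9],0.0,0.0]]
```

>>> {"name": "move_arm", "arguments": {
  "steps": [
    [[0.05,0.65,0],-0.2,0],
    [[0,0,0.9],0,0],
    [[0,0,0.9],0,0],
    [[0,0,0.9],0,0],
    [[0,0,0],0,0],
    [[0,0,0],0,1],
    [[0,0,0],0,1],
    [[0,0,0],0,1],
    [[0,0,0],0,1],
    [[0,0,0],0,1],
    [[0,0,0],0,1],
    [[0,0,0],0,1],
    [[0,0,0],0,1],
    [[0,0,-0.5],0,1],
    [[0,0,-1],0,1],
    [[0,0,-1],0,1],
    [[0,0,-1],0,1],
    [[0,0,-1],0,1],
    [[0,0,0],0,1]
  ]
}}

```text
t: 13.58
ee_pos: [475.4, -248.3, 151.7]
orientation: [2.358, 2.064, 0.004]
ft_force: [1.4, -0.6, 0.2]
width: 31.5
grasp_force: 30.0
```

```bash
python3 plan.py 530,0,160,.7,1 612,275,110,1.512,1 w:2:1
```

```text
[ 475.4 -248.3  151.7] -0.133 X [0.13 0.99] tilt [ 0.007 -0.004] t 13.5833 w 31.537275070964306 25
[[[0.92,0.08,-0.03],-0.87,1.0],[[0.91,0.14,-0.03],-0.86,1.0],[[0.9,0.22,-0.03],-0.87,1.0],[[0.88,0.28,-0.03],-0.87,1.0],[[0.86,0.35,-0.03],-0.87,1.0],[[0.83,0.41,-0.03],-0.86,1.0],[[0.79,0.48,-0.03],-0.87,1.0],[[0.76,0.53,-0.03],-0.87,1.0],[[0.71,0.59,-0.03],-0.87,1.0],[[0.67,0.64,-0.03],-0.86,1.0],[[0.61,0.69,-0.03],-0.87,1.0],[[0.53,0.8,0.17],-0.78,1.0],[[0.47,0.83,0.16],-0.77,1.0],[[0.41,0.86,0.17],-0.78,1.0],[[0.35,0.89,0.17],-0.77,1.0],[[0.29,0.91,0.16],-0.78,1.0],[[0.23,0.93,0.17],-0.77,1.0],[[0.17,0.94,0.16],-0.78,1.0],[[0.1,0.96,0.17],-0.77,1.0],[[0.04,0.95,0.17],-0.78,1.0]]
[[[-0.02,0.96,0.16],-0.78,1.0],[[-0.1,0.95,0.17],-0.77,1.0],[[-0.15,0.94,0.17],-0.78,1.0],[[0,0,0],0,1.0],[[0,0,0],0,1.0]]
```

>>> {"name": "move_arm", "arguments": {
  "steps": [
    [[0.9,0.1,0],-0.9,1],
    [[0.9,0.15,0],-0.9,1],
    [[0.9,0.2,0],-0.9,1],
    [[0.9,0.3,0],-0.9,1],
    [[0.85,0.35,0],-0.9,1],
    [[0.85,0.4,0],-0.9,1],
    [[0.8,0.5,0],-0.8,1],
    [[0.75,0.55,0],-0.8,1],
    [[0.7,0.6,0],-0.8,1],
    [[0.65,0.65,0],-0.8,1],
    [[0.6,0.7,0],-0.8,1],
    [[0.55,0.8,0.1],-0.8,1],
    [[0.45,0.85,0.1],-0.8,1],
    [[0.4,0.85,0.1],-0.8,1],
    [[0.35,0.9,0.1],-0.8,1],
    [[0.3,0.9,0.1],-0.8,1],
    [[0.25,0.95,0.1],-0.8,1],
    [[0.15,0.95,0.1],-0.8,1],
    [[0.1,0.95,0.1],-0.8,1],
    [[0.05,0.95,0.1],-0.8,1]
  ]
}}

```text
t: 15.25
ee_pos: [590.7, 209.2, 123.6]
orientation: [-0.394, -3.116, 0.001]
ft_force: [-0.1, -0.3, 0.1]
width: 31.5
grasp_force: 30.0
```

>>> {"name": "move_arm", "arguments": {
  "steps": [
    [[0,0.95,0.2],-0.8,1],
    [[-0.1,0.95,0.2],-0.8,1],
    [[-0.15,0.8,0.2],-0.8,1],
    [[0,0,0],0,1],
    [[0,0,0],0,1],
    [[0,0,0],0,1]
  ]
}}

```text
t: 15.75
ee_pos: [609.0, 272.8, 108.6]
orientation: [-0.073, -3.14, 0.001]
ft_force: [-0.2, 0.1, -0.9]
width: 32.0
grasp_force: 30.0
```

```bash
python3 plan.py 612,288,90,1.512,1 612,288,40,1.512,1;python3 - <<'E'
from h import *
im=cams.get_image("top");cv2.imwrite("pics/t2.png",im["image"][:,:,::-1]);np.save("im2.npy",im,allow_pickle=True)
im["image"][...];print(find(im,"top","key",KEY,0,18,[-.145]))
cv2.imwrite("pics/t2b.png",cv2.resize(im["image"][140:300,130:450,::-1],(800,400),interpolation=cv2.INTER_CUBIC))
E
```

```text
[609.  272.8 108.6] 1.524 X [-1.    0.05] tilt [-0.001 -0.001] t 15.75 w 31.982379762606207 4
[[[-0.09,0.61,0.74],0.14,1.0],[[0.0,0.0,0.67],0.0,1.0],[[0.0,0.0,0.67],0.0,1.0],[[0.0,0.0,0.66],0.0,1.0]]
(array([ 3.85875e+02,  2.05523e+02, -1.52000e-01]), np.float64(0.084))
```

View pics/t2b.png

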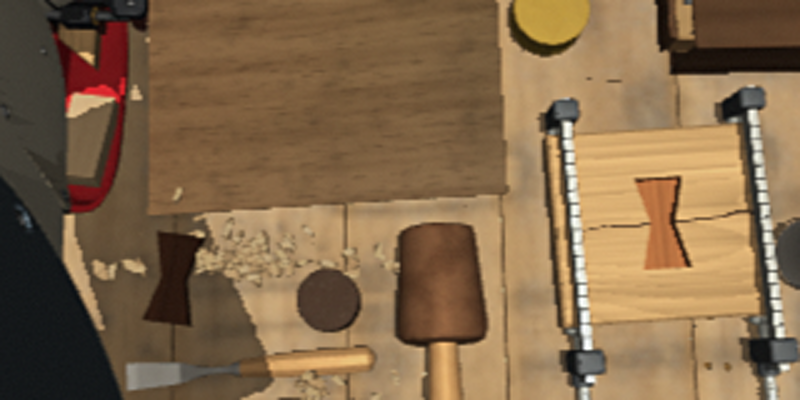

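The top view shows the pocket cleared, with corners at about (637,178), (681,176), (690,267) and (645,270) in the crop. I'll fit it from the colour mask while releasing the mitre.

>>> {"name": "move_arm", "arguments": {
  "steps": [
    [[-0.1,0.6,0.75],0.1,1],
    [[0,0,0.65],0,1],
    [[0,0,0.65],0,1],
    [[0,0,0.65],0,1],
    [[0,0,0],0,1],
    [[0,0,0],0,1],
    [[0,0,0],0,0.3],
    [[0,0,0],0,0.3],
    [[0,0,0],0,0.3],
    [[0,0,0],0,0.3],
    [[0,0,0],0,0.3],
    [[0,0,-0.7],0,0.3],
    [[0,0,-1],0,0.3],
    [[0,0,-1],0,0],
    [[0,0,-1],0,0],
    [[0,0,0],0,0]
  ]
}}

```text
t: 17.18
ee_pos: [615.8, 289.8, 139.6]
orientation: [0.085, 3.133, 0.006]
ft_force: [1.1, 0.0, 1.3]
width: 78.1
grasp_force: 0.0
```

```bash
python3 - <<'E'
from h import *
im=np.load("im2.npy",allow_pickle=True).item()
a=im["image"].astype(float);hs=cv2.cvtColor(im["image"],cv2.COLOR_RGB2HSV)
x0,x1,y0,y1=375,415,205,255
sub=a[y0:y1,x0:x1];rt=(sub[...,2]/(sub[...,0]+1));g=sub[...,1]/(sub[...,0]+1)
print(np.round(g[::3,::3],2))
thr,_=cv2.threshold((g*255).clip(0,255).astype(np.uint8),0,255,cv2.THRESH_OTSU);thr/=255
print(thr)
m=np.zeros((420,560),np.uint8);m[y0:y1,x0:x1]=g<thr
n,l,st,ce=cv2.connectedComponentsWithStats(m);k=1+st[1:,4].argmax();m=(l==k);print(st[k])
POC=np.array([(-42.5,-22.5),(0,-11.5),(42.5,-22.5),(42.5,22.5),(0,11.5),(-42.5,22.5)])
c=cen(im,m,28);print("pocket",fit(im,m,POC,28,0,[(c[0],c[1],.03)]),c)
im=cams.get_image("side");cv2.imwrite("pics/s3.png",cv2.resize(im["image"][230:380,60:260,::-1],(600,450)))
E
python3 plan.py 480,250,140,1.419,0 386,206,80,1.419,0 w:2:0
```

```text
[[0.81 0.8  0.8  0.8  0.8  0.8  0.8  0.8  0.81 0.8  0.8  0.8  0.8  0.8 ]
 [0.8  0.8  0.8  0.8  0.79 0.79 0.79 0.8  0.81 0.8  0.81 0.83 0.84 0.84]
 [0.81 0.8  0.81 0.74 0.72 0.68 0.62 0.62 0.58 0.75 0.8  0.8  0.79 0.8 ]
 [0.8  0.81 0.8  0.75 0.62 0.61 0.61 0.61 0.59 0.76 0.8  0.8  0.79 0.8 ]
 [0.79 0.79 0.8  0.8  0.6  0.62 0.61 0.62 0.6  0.78 0.79 0.8  0.79 0.8 ]
 [0.8  0.8  0.8  0.8  0.68 0.61 0.61 0.61 0.59 0.8  0.79 0.8  0.79 0.79]
 [0.8  0.8  0.8  0.79 0.77 0.61 0.61 0.61 0.57 0.79 0.8  0.8  0.79 0.8 ]
 [0.81 0.81 0.8  0.81 0.81 0.6  0.62 0.61 0.65 0.81 0.8  0.8  0.8  0.79]
 [0.8  0.79 0.79 0.8  0.76 0.62 0.62 0.61 0.66 0.78 0.79 0.79 0.8  0.81]
 [0.8  0.8  0.8  0.8  0.8  0.65 0.61 0.61 0.58 0.8  0.8  0.79 0.8  0.79]
 [0.79 0.8  0.8  0.81 0.8  0.61 0.62 0.61 0.61 0.76 0.8  0.8  0.79 0.79]
 [0.8  0.8  0.8  0.8  0.81 0.62 0.61 0.61 0.61 0.62 0.8  0.79 0.8  0.8 ]
 [0.8  0.8  0.8  0.8  0.79 0.61 0.62 0.62 0.62 0.59 0.77 0.8  0.8  0.79]
 [0.8  0.79 0.8  0.8  0.76 0.61 0.61 0.61 0.61 0.62 0.7  0.79 0.79 0.8 ]
 [0.81 0.8  0.81 0.81 0.72 0.66 0.68 0.73 0.77 0.8  0.81 0.8  0.8  0.8 ]
 [0.81 0.79 0.8  0.79 0.8  0.79 0.79 0.79 0.8  0.8  0.8  0.79 0.8  0.79]
 [0.8  0.79 0.79 0.79 0.79 0.79 0.79 0.79 0.78 0.78 0.79 0.79 0.79 0.79]]
0.6980392156862745
[384 211  22  37 501]
pocket (array([ 4.29203e+02, -2.50941e+02,  4.40000e-02]), np.float64(0.096)) [ 428.75556882 -251.01931698]
[614.8 289.3 137.3] 1.517 X [-1.    0.05] tilt [0.005 0.002] t 17.2333 w 81.5388756096587 13
[[[0.88,-0.31,-0.02],0.19,0.0],[[0.88,-0.32,-0.02],0.18,0.0],[[0.87,-0.34,-0.01],0.19,0.0],[[0.87,-0.36,-0.02],0.19,0.0],[[0.86,-0.36,-0.02],0.18,0.0],[[0.86,-0.38,-0.02],0.19,0.0],[[0.69,-0.46,0.48],0.0,0.0],[[0.69,-0.47,0.48],0.0,0.0],[[0.69,-0.46,0.48],0.0,0.0],[[0.69,-0.46,0.48],0.0,0.0],[[0.69,-0.46,0.48],0.0,0.0],[[0,0,0],0,0.0],[[0,0,0],0,0.0]]
```

View pics/s3.png

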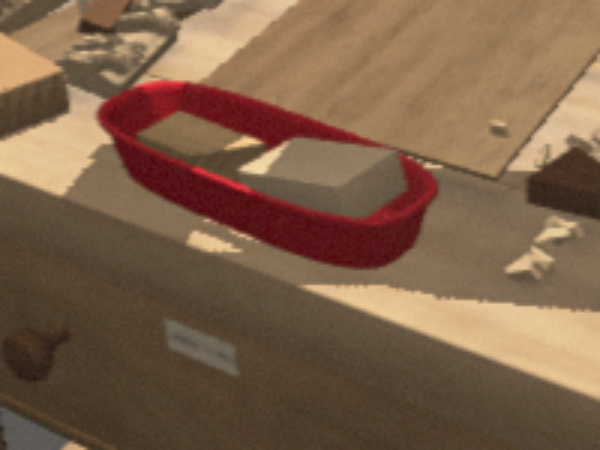

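Both offcuts rest in the dish: the mitre at about (195,135) and the block at about (330,175). Next I'll move to the key.

>>> {"name": "move_arm", "arguments": {
  "steps": [
    [[0.9,-0.3,0],0.2,0],
    [[0.9,-0.3,0],0.2,0],
    [[0.9,-0.35,0],0.2,0],
    [[0.85,-0.35,0],0.2,0],
    [[0.85,-0.35,0],0.2,0],
    [[0.85,-0.4,0],0.2,0],
    [[0.7,-0.45,0.4],0,0],
    [[0.7,-0.45,0.4],0,0],
    [[0.7,-0.45,0.4],0,0],
    [[0.7,-0.45,0.4],0,0],
    [[0.7,-0.45,0.4],0,0],
    [[0,0,0],0,0],
    [[0,0,0],0,0],
    [[0,0,0],0,0]
  ]
}}

```text
t: 18.4
ee_pos: [383.2, 209.1, 84.1]
orientation: [0.249, 3.131, 0.001]
ft_force: [0.3, -0.1, -0.0]
width: 87.6
grasp_force: 0.0
```

```bash
python3 plan.py 386,205.7,60,1.421,0 386,205.7,5,1.421,0
```

```text
[383.2 209.1  84.1] 1.412 X [-0.99  0.16] tilt [0.001 0.001] t 18.4 w 87.61673242720981 5
[[[-0.07,-0.06,0.48],-0.05,0.0],[[-0.06,-0.05,0.49],-0.05,0.0],[[0.0,0.0,0.73],0.0,0.0],[[0.0,0.0,0.73],0.0,0.0],[[0.0,0.0,0.74],0.0,0.0]]
```

>>> {"name": "move_arm", "arguments": {
  "steps": [
    [[-0.1,-0.15,0.5],-0.1,0],
    [[0,0,0.7],0,0],
    [[0,0,0.7],0,0],
    [[0,0,0.7],0,0],
    [[0,0,0.5],0,0],
    [[0,0,0],0,0],
    [[0,0,0],0,0.5],
    [[0,0,0],0,0.6],
    [[0,0,0],0,0.65],
    [[0,0,0],0,1],
    [[0,0,0],0,1],
    [[0,0,0],0,1],
    [[0,0,0],0,1],
    [[0,0,0],0,1],
    [[0,0,0],0,1]
  ]
}}

```text
t: 19.65
ee_pos: [383.8, 204.3, 6.5]
orientation: [0.236, 3.133, 0.0]
ft_force: [0.8, 0.7, 0.3]
width: 31.2
grasp_force: 0.2
```

```bash
python3 plan.py
```

```text
[383.8 204.3   6.5] 1.421 X [-0.99  0.15] tilt [0. 0.] t 19.65 w 31.247190751931694 0
```

>>> {"name": "move_arm", "arguments": {
  "steps": [
    [[0,0,0],0,1],
    [[0,0,0],0,1],
    [[0,0,0],0,1],
    [[0,0,0],0,1],
    [[0,0,0],0,1]
  ]
}}

```text
t: 20.07
ee_pos: [383.8, 204.4, 6.5]
orientation: [0.236, 3.133, 0.0]
ft_force: [-1.4, 1.3, 3.4]
width: 27.0
grasp_force: 28.8
```

>>> {"name": "move_arm", "arguments": {
  "steps": [
    [[0,0,-0.3],0,1],
    [[0,0,-0.5],0,1],
    [[0,0,-1],0,1],
    [[0,0,-1],0,1],
    [[0,0,-1],0,1],
    [[0,0,-1],0,1],
    [[0,0,-1],0,1],
    [[0,0,-0.5],0,1],
    [[0,0,0],0,1],
    [[0,0,0],0,1],
    [[0,0,0],0,1]
  ]
}}

```text
t: 20.98
ee_pos: [383.1, 203.9, 163.2]
orientation: [-0.235, -3.132, 0.001]
ft_force: [0.4, -0.2, -0.5]
width: 27.0
grasp_force: 29.0
```

```bash
python3 - <<'E'
from h import *
im=cams.get_image("side");cv2.imwrite("pics/s4.png",cv2.resize(im["image"][150:330,180:420,::-1],(800,600)))
E
python3 plan.py 450,0,165,1.5,1 430,-251,165,1.61,1 w:3:1
```

```text
[382.9 203.8 162.9] 1.421 X [-0.99  0.15] tilt [-0.002 -0.001] t 21.0333 w 27.060124721813615 23
[[[-0.43,-0.85,-0.01],-0.1,1.0],[[-0.42,-0.86,-0.01],-0.1,1.0],[[-0.42,-0.85,-0.01],-0.1,1.0],[[-0.41,-0.87,-0.01],-0.1,1.0],[[-0.4,-0.86,-0.01],-0.1,1.0],[[-0.39,-0.87,-0.01],-0.11,1.0],[[-0.38,-0.87,-0.01],-0.1,1.0],[[-0.38,-0.88,0.0],-0.1,1.0],[[-0.37,-0.88,-0.01],-0.1,1.0],[[0.01,-0.92,0.0],-0.11,1.0],[[0.01,-0.91,0.0],-0.12,1.0],[[0.03,-0.92,0.0],-0.11,1.0],[[0.04,-0.91,0.0],-0.12,1.0],[[0.04,-0.92,0.0],-0.11,1.0],[[0.06,-0.91,0.0],-0.12,1.0],[[0.06,-0.91,0.0],-0.11,1.0],[[0.07,-0.92,0.0],-0.12,1.0],[[0.08,-0.91,0.0],-0.11,1.0],[[0.09,-0.91,0.0],-0.11,1.0],[[0.1,-0.91,0.0],-0.12,1.0]]
[[[0,0,0],0,1.0],[[0,0,0],0,1.0],[[0,0,0],0,1.0]]
```

View pics/s4.png

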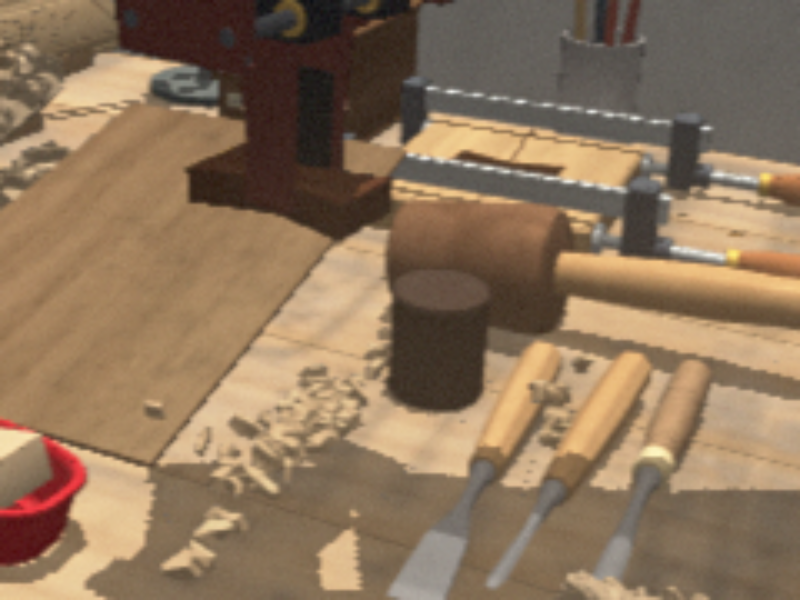

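The key is lifted and level at about (290,195), gripped at its waist; the 27.0 mm opening matches a centred seat. Carrying it across.

>>> {"name": "move_arm", "arguments": {
  "steps": [
    [[-0.4,-0.8,0],-0.1,1],
    [[-0.4,-0.85,0],-0.1,1],
    [[-0.4,-0.85,0],-0.1,1],
    [[-0.4,-0.85,0],-0.1,1],
    [[-0.4,-0.85,0],-0.1,1],
    [[-0.4,-0.85,0],-0.1,1],
    [[-0.4,-0.85,0],-0.1,1],
    [[-0.4,-0.9,0],-0.1,1],
    [[-0.4,-0.9,0],-0.1,1],
    [[0,-0.9,0],-0.1,1],
    [[0,-0.9,0],-0.1,1],
    [[0,-0.9,0],-0.1,1],
    [[0.05,-0.9,0],-0.1,1],
    [[0.05,-0.9,0],-0.1,1],
    [[0.05,-0.9,0],-0.1,1],
    [[0.05,-0.9,0],-0.1,1],
    [[0.05,-0.9,0],-0.1,1],
    [[0.1,-0.8,0],-0.1,1],
    [[0.1,-0.6,0],-0.1,1],
    [[0,-0.4,0],-0.1,1]
  ]
}}

```text
t: 22.7
ee_pos: [431.4, -222.9, 162.3]
orientation: [0.037, -3.139, -0.002]
ft_force: [0.0, 0.4, -0.1]
width: 26.9
grasp_force: 29.0
```

>>> {"name": "move_arm", "arguments": {
  "steps": [
    [[0,0,0],0,1],
    [[0,0,0],0,1],
    [[0,0,0],0,1],
    [[0,0,0],0,1]
  ]
}}

```text
t: 23.03
ee_pos: [432.4, -221.0, 163.4]
orientation: [0.039, -3.14, -0.001]
ft_force: [0.3, 0.1, -0.6]
width: 26.6
grasp_force: 29.0
```

```bash
python3 plan.py 429.2,-250.9,160,1.614,1 429.2,-250.9,80,1.614,1 w:4:1
```

```text
[ 432.4 -221.   163.4] 1.596 X [-1.   -0.02] tilt [-0.001  0.001] t 23.0333 w 26.624946307505688 10
[[[0.08,-0.6,0.07],-0.1,1.0],[[0.08,-0.59,0.07],-0.11,1.0],[[0.0,0.0,0.8],0.0,1.0],[[0.0,0.0,0.8],0.0,1.0],[[0.0,0.0,0.8],0.0,1.0],[[0.0,0.0,0.8],0.0,1.0],[[0,0,0],0,1.0],[[0,0,0],0,1.0],[[0,0,0],0,1.0],[[0,0,0],0,1.0]]
```

>>> {"name": "move_arm", "arguments": {
  "steps": [
    [[0.1,-0.6,0.1],-0.1,1],
    [[0.1,-0.6,0.1],-0.1,1],
    [[0,0,0.8],0,1],
    [[0,0,0.8],0,1],
    [[0,0,0.8],0,1],
    [[0,0,0.8],0,1],
    [[0,0,0],0,1],
    [[0,0,0],0,1],
    [[0,0,0],0,1],
    [[0,0,0],0,1]
  ]
}}

```text
t: 23.87
ee_pos: [429.5, -252.2, 80.1]
orientation: [-0.066, 3.139, -0.002]
ft_force: [0.1, -0.1, -0.2]
width: 26.9
grasp_force: 29.0
```

```bash
python3 plan.py 429.2,-250.9,60,1.614,1 429.2,-250.9,43,1.614,1
python3 - <<'E'
from h import *
im=cams.get_image("side");a=im["image"][:,:,::-1].copy();z=ctrl.get_obs()["ee_pos"][2]
def dr(poly,p,z,col):
    c,s=np.cos(p[2]),np.sin(p[2]);xy=poly@np.array([[c,s],[-s,c]])+p[:2]
    q=proj(im,np.c_[xy,np.full(len(xy),z)]);return q,col
b=a[150:260,270:450];b=cv2.resize(b,(0,0),fx=4.4,fy=4.4,interpolation=cv2.INTER_CUBIC)
e=ctrl.get_obs()["ee_pos"]
B=np.array([(-90,-100),(90,-100),(90,100),(-90,100)],float)
POC=KEY*np.array([42.5/42,1])
for poly,p,zz,col in[(POC,(429.2,-250.9,.044),28,(0,0,255)),(B,(429.2,-250.9,.044),28,(255,0,0)),(KEY,(e[0],e[1],.044),z-6.5,(0,255,0)),(KEY,(e[0],e[1],.044),z+11.5,(0,255,0))]:
    q,_=dr(poly,p,zz,col);cv2.polylines(b,[np.round((q+.5-[270,150])*4.4).astype(int)],True,col,1)
cv2.imwrite("pics/s5.png",b);print(b.shape)
# board overlay in top picture
im=np.load("im2.npy",allow_pickle=True).item();a=im["image"][185:285,345:445,::-1];b2=cv2.resize(a,(600,600),interpolation=cv2.INTER_CUBIC)
for poly,p,zz,col in[(POC,(429.2,-250.9,.044),28,(0,255,0)),(B,(429.2,-250.9,.044),28,(255,0,0))]:
    q,_=dr(poly,p,zz,col);cv2.polylines(b2,[np.round((q+.5-[345,185])*6).astype(int)],True,col,1)
cv2.imwrite("pics/t5.png",b2)
E
```

```text
[ 429.5 -252.2   80.1] 1.613 X [-1.   -0.04] tilt [ 0.002 -0.001] t 23.8667 w 26.901422795183727 2
[[[0.01,0.05,0.81],-0.01,1.0],[[0.0,0.0,0.68],0.0,1.0]]
(484, 792, 3)
```

View pics/s5.png

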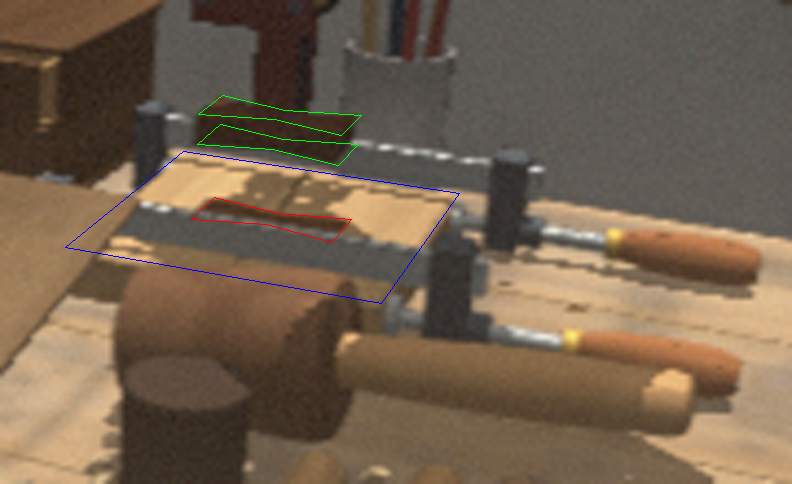

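View pics/t5.png

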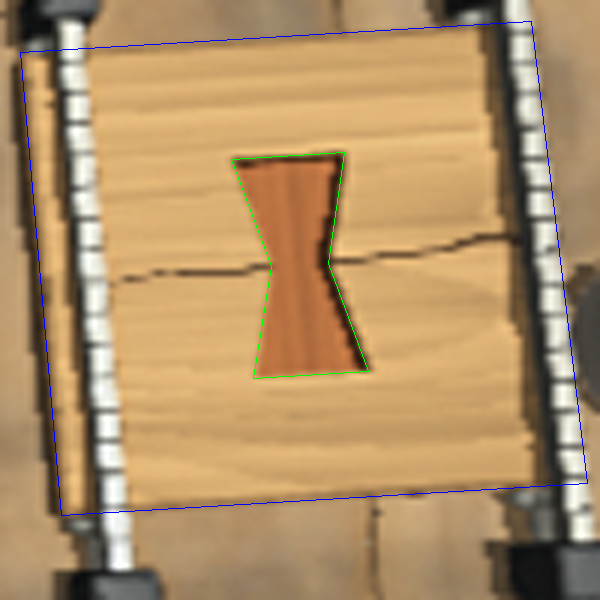

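Run:
```python
from h import *
im=cams.get_image("side");e=ctrl.get_obs()["ee_pos"];d=cams.cut_out("side","key")
for k in d[:2]:
    m=np.array(k["pixels"]);v,u=np.nonzero(m);print(k["p"],k["rect"])
r=render(im,KEY,e[2]-6.5,18,[e[0],e[1],.044])>.5;v,u=np.nonzero(r)
print("exp",u.min(),u.max(),v.min(),v.max())
for s in(-4,-2,0,2,4):
    m=np.array(d[0]["pixels"]).astype(float);r=render(im,KEY,e[2]-6.5,18,[e[0]+s,e[1],.044]);print(s,np.minimum(r,m).sum()/np.maximum(r,m).sum())
print(fit(im,m,KEY,e[2]-6.5,18,[(e[0],e[1],.044)]),e)
```

```text
0.51 [331.6, 179.0, 34.1, 13.6]
exp 315 351 172 187
-4 0.5729150726855394
-2 0.6012796504369539
0 0.6252571609431872
2 0.6459807073954984
4 0.6443158063997427
(array([ 4.32113e+02, -2.48658e+02,  1.31000e-01]), np.float64(0.331)) [ 429.32990024 -252.32098511   80.07127005]
```

Run:
```python
from h import *
t=np.linspace(0,6.2832,41)[:-1];C=28*np.c_[np.cos(t),np.sin(t)]
for n in("side","top"):
    im=cams.get_image(n);print(n,find(im,n,"stain_tin",C,0,63,[0]))
```

```text
side (array([363.056,  57.078,   0.478]), np.float64(0.079))
top (array([3.61061e+02, 5.62870e+01, 4.80000e-02]), np.float64(0.057))
```

>>> {"name": "move_arm", "arguments": {
  "steps": [
    [[0.05,0.05,0.5],0,1],
    [[0,0,0.5],0,1],
    [[0,0,0.45],0,1],
    [[0,0,0],0,1],
    [[0,0,0],0,1],
    [[0,0,0],0,1],
    [[0,0,0],0,1]
  ]
}}

```text
t: 24.8
ee_pos: [427.7, -251.1, 43.2]
orientation: [-0.066, 3.14, -0.001]
ft_force: [0.5, -0.1, -0.8]
width: 27.2
grasp_force: 29.0
```

>>> {"name": "move_arm", "arguments": {
  "steps": [
    [[-0.05,0,0],0,1],
    [[0,0,0],0,1],
    [[0,0,0],0,1],
    [[0,0,0],0,1],
    [[0,0,0],0,1],
    [[0,0,0],0,1]
  ]
}}

```text
t: 25.3
ee_pos: [428.5, -250.7, 42.7]
orientation: [-0.066, 3.141, 0.0]
ft_force: [0.2, 0.1, -1.5]
width: 27.0
grasp_force: 29.0
```

```bash
python3 - <<'E'
from h import *
im=cams.get_image("side");b=cv2.resize(im["image"][150:350,60:450,::-1],(800,410));cv2.imwrite("pics/s6.png",b)
E
python3 plan.py
```

```text
[ 428.5 -250.8   42.7] 1.613 X [-1.   -0.04] tilt [-0. -0.] t 25.35 w 26.887113592035412 0
```

View pics/s6.png

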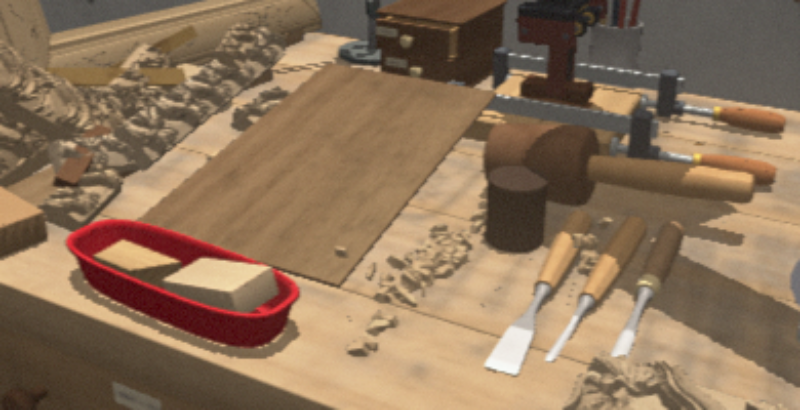

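The key hovers level over the board at about (555,90). Both offcuts lie in the dish, near (135,260) and (225,280), and the mallet and tin are undisturbed. Handing in.

```bash
python3 -c "
from workcell import ctrl
print(ctrl.close_job())"
```

```text
the job is handed in; nothing more can be done
None
```

The job is handed in, with no verdict returned: both offcuts are in the dish, and the key is held level about 8 mm above the board, within about 1 mm of the measured pocket centre and in line with it.

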